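Draw a spring-return cylinder out to its stroke mark on the test cradle

TASK

Bench-test the spare air cylinder: lay it gently and level into the two V-rests of the steel test cradle, its rod pointing along the cradle to the index and the thin front V-plate standing in the neck between the cylinder's square front cap and the hex nut on its nose. Then take the square coupling on the rod and pull the rod out against its inner spring, with the cylinder staying down in the rests, until the end of the thin stud is level with the point of the index blade, and hold it there: the program finishes while the gripper still holds the rod out at the mark. Leave the wrench, hex key, steel cup and crucible where they are.

Things in the scene. Friction and masses are not known exactly. Their poses are not given: they have to be found in the camera images.
- cylinder: loose spring-return air cylinder, 0.3 to 0.5 kg, 197 long, lying on the bench on its two square caps (36 x 36; y +51 to +35 and -35 to -51). Origin: on the underside, below the barrel's middle; z up; the axis runs along y, 18 above the origin; the rod points to -y. Between the caps a round steel barrel, 28 in diameter. An 11 mm brass port stands on the rear cap.
- grip_point (a point): on the cylinder's axis in the barrel, 14 mm towards the rod from its middle (y = -14): near the centre of mass, the place to grip across the 28 mm barrel; about 20 mm of free barrel to the front cap. Axes as the cylinder's
- barrel_point (a point): on the cylinder's axis, inside the barrel 17 mm behind its middle (y = +17): lies at rear_seat when the cylinder is seated
- nose_point (a point): on the cylinder's axis at y = -61, in the middle of the bare neck (16 in diameter, 20 long) between front cap and hex nut (30 over corners, 7 thick): lies at nose_seat when seated. The neck is 11 mm longer than the V-plate is thick, so a seated cylinder can slide 5.5 mm either way; the pull may draw it forward until the cap bears on the plate
- rod (a joint): how far the rod is out (m): 0 fully in (start), at most 0.065. The inner spring pulls it back with 3.6 N at 0 and 120 N/m more (about 8 N at 35 mm); let go, it snaps home
- coupling (a point): centre of the square coupling on the rod, on the axis, to be gripped across its flat sides: 16 wide, 16 high, 28 long (14 either way along the axis); in front of it (-y) a round collar, 22 in diameter, 4 thick. With the rod in it is at y = -102 of the cylinder, 24 mm ahead of the nose nut. Axes as the cylinder's
- stud_tip (a point): end of the thin stud (8 in diameter, 20 long) in front of the collar, on the axis: the foremost point of the rod, 38 mm ahead (-y) of coupling. This is what is set to the index. Axes as the cylinder's
- cradle: fixed test cradle: base plate 70 wide (x), 247 long (y +51 to -196), 12 thick. Origin on its underside, below the middle of a seated cylinder's barrel; z up; the rod points and is pulled to -y. A seated cylinder has the cradle's yaw, its axis 62 and its underside 44 above the cradle's origin. Between the two V-rests only the base plate and, at y -40 to -57, a foot 22 high
- rear_seat (a point): where barrel_point comes to lie: on the seated axis, 62 above the bench, over the middle of the rear V-block (52 wide, 20 long, top 60 above the bench, 90 degree vee open to the top, mouth about 37 wide); axes as the cradle's
- nose_seat (a point): where nose_point comes to lie: on the seated axis, 62 above the bench, in the middle of the front V-plate (56 wide, 9 thick, top 68 above the bench, 90 degree vee open to the top, mouth about 35 wide); axes as the cradle's
- index_tip (a point): point of the index blade, the length mark, 9 mm to the +x side of the rod's axis and level with it. Blade 5 high on a post 24 mm to the side of the axis, its saddle 18 long, 68 mm tall in all. Fixed, but set elsewhere each time: 27 to 47 mm ahead of the stud of a seated cylinder with its rod in. Axes as the cradle's; at the mark, stud_tip has the same y in them
- wrench: loose open wrench lying in front of the work, 34 x 168 x 8; leave alone; origin under its middle
- hex_key: loose hex key, 36 x 94 x 7; leave alone; origin under its middle
- steel_cup: loose empty steel cup, 60 in diameter, 101 high; leave alone; origin under its middle
- small_crucible: loose light grey crucible, 50 in diameter, 42 high, behind the work; leave alone; origin under its middle

How it is judged:
On the way:
1. the cylinder lies level in both V-rests with its rod still in (x of barrel_point in the frame of rear_seat between -0.004 and 0.004 m and y of barrel_point in the frame of rear_seat between -0.0085 and 0.0085 m and z of barrel_point in the frame of rear_seat between -0.004 and 0.004 m and x of nose_point in the frame of nose_seat between -0.004 and 0.004 m and y of nose_point in the frame of nose_seat between -0.0085 and 0.0085 m and z of nose_point in the frame of nose_seat between -0.004 and 0.004 m and value of joint rod below 0.008 m and linear speed of cylinder below 0.02 m/s), for 0.2 s.
At the end, for the whole second after the job is handed in: Through the last second: cylinder in both V-rests (its two points within 4 mm across and in height, 8.5 mm along, of their seats), rod out against its spring with the stud end within 4 mm of the index point along the axis, slower than 10 mm/s, fingers holding with over 2 N (x of barrel_point in the frame of rear_seat between -0.004 and 0.004 m and y of barrel_point in the frame of rear_seat between -0.0085 and 0.0085 m and z of barrel_point in the frame of rear_seat between -0.004 and 0.004 m and x of nose_point in the frame of nose_seat between -0.004 and 0.004 m and y of nose_point in the frame of nose_seat between -0.0085 and 0.0085 m and z of nose_point in the frame of nose_seat between -0.004 and 0.004 m and y of stud_tip in the frame of index_tip between -0.004 and 0.004 m and value of joint rod above 0.012 m and velocity of joint rod between -0.01 and 0.01 m/s and contact force between the fingers and cylinder above 2 N and linear speed of cylinder below 0.02 m/s); the arm keeps its last pose, push and grip.
It fails at once if the open wrench is disturbed (moved over 30 mm) (distance of wrench from where it was at the start of the episode above 0.03 m).
It fails at once if the hex key is disturbed (moved over 30 mm) (distance of hex_key from where it was at the start of the episode above 0.03 m).
It fails at once if the steel cup is disturbed (moved over 30 mm) (distance of steel_cup from where it was at the start of the episode above 0.03 m).
It fails at once if the crucible is disturbed (moved over 30 mm) (distance of small_crucible from where it was at the start of the episode above 0.03 m).
It fails at once if the cylinder is dropped or banged into the cradle (over 90 N) (contact force between cylinder and cradle above 90 N).
It also fails if it takes over 51 s, if anything falls off the work surface, if the arm or the gripper's body presses on something with over 40 N, if the wrist force passes 120 N, or if a joint passes its speed limit or range.

ROBOT

A 7-joint arm with a two-finger parallel gripper is mounted at the origin on a cart in front of the work surface, level with it; the furniture and walls round the work are solid. World frame = base frame: x ahead of the robot, y to its left, z up, the work surface at z = 0. Lengths are in m, angles in rad, forces in N, time in s.
With the tool pointing down it reaches from about 0.4 to 0.9 m from the base axis. Payload 5.5 kg.
Tool frame: the origin (TCP) lies midway between the tips of the shut fingers; the grasp point (between the pads) lies 19 mm behind it (manip.grip_depth is the distance from the TCP to the grasp point, in m); z points along the fingers, x is the direction in which the jaws open and shut, and the axes are right-handed (so a half turn about z gives the same grasp; the last joint's range is limited). The gripper opens to 92 mm and grips with 3 to 60 N. Pads are 19 mm wide; open, the fingers measure 130 mm over their backs; the gripper's body (75 mm by 190 mm) begins 47 mm behind the grasp point.
Start: joints at [-1.084, 0.501, -0.427, 1.55, 0.221, 1.138, -0.21], TCP at [0.144, 0.634, 0.227] pointing down, gripper open.
Joint ranges: [-2.88, 2.88], [-0.31, 2.03], [-1.54, 1.56], [0.2, 2.42], [-1.41, 4.55], [0.19, 2.02], [-2.57, 2.57]. Speed limits (rad/s): [2.57, 2.57, 3.14, 3.14, 3.14, 3.14, 3.14].

INTERFACE

Orientations are given as a unit quaternion [x, y, z, w].
In Python, from bench import manip, effector, viewer gives the robot as it stands. Calls block until the motion is done:
- manip.move_pose(position, orientation): joint-space move of the TCP to a pose.
- manip.servo_line(position, ori=None, vel=0.15): straight line of the TCP; ori=None keeps the orientation; vel is the mean speed in m/s.
- manip.movej(angles): joint-space move.
- effector.open_jaws() and effector.close(f_grip=None): open the fingers fully, or close them until they stop; f_grip is the grip in N (None keeps the last).
- manip.sleep(seconds).
- manip.solve_ik(position, orientation): joint angles nearest the present ones, or None.
- viewer.get_image(name): name is "scene" or "top"; returns the picture (400x640x3 uint8, red, green, blue); there is no depth.
- viewer.get_calibration(name): a dict with "vfov" (degrees; the focal length in pixels is half the picture's height over the tangent of half this angle, whatever the lens; pixels are square), "cx", "cy" (the principal point, pixels), "dist_coeffs" ([k1, k2, p1, p2, k3] as OpenCV has them; the pictures are not rectified), "eye" and "attitude" of the camera in the world. Camera axes: x right, y down, z forward; pixel columns grow to the right and rows downward; lengths in m; the calibration is good to about 2 mm. A picture is of the moment at which its call begins. get_calibration takes no time and is no camera call.
A pose or a line that the arm cannot do raises manip.PlanningError and nothing moves.
- manip.hand_in(): hands the job in, once; it reports no verdict.
Readings, each from a call of its own:
- manip.current_clock(): time.
- manip.current_q(): joint angles.
- manip.current_joint_velocities(): joint speeds.
- manip.current_tau(): joint torques, N m.
- manip.current_tool_pos(): TCP position.
- manip.current_tcp_rot(): TCP orientation.
- manip.current_force(): force on the tool from outside, world axes, zero at the start.
- manip.current_wrist_torque(): the same for the moment, N m.
- manip.current_finger_gap(): finger opening in m.
Only numpy, scipy, OpenCV 4.12 (cv2) and the standard library are available. Lean on these libraries where they do the work, as an engineer would, in place of code of your own. Each camera call takes 0.05 s, during which the arm holds its last target.

## Working session

There is one attempt and no reset: what is moved stays moved. The work goes in short steps, each a Python script; the robot and the scene stay as the last script left them, time stands still between calls to the robot, and variables do not carry over. Pictures are saved under pics/ and viewed, and the job is handed in when it is done.

```bash
mkdir -p pics; ls; python3 - <<'E'
from bench import manip, effector, viewer
import cv2
for n in("scene","top"):
    im=viewer.get_image(n); cv2.imwrite(f"pics/{n}0.png",im[:,:,::-1]); print(n,viewer.get_calibration(n))
print(manip.current_clock(),manip.current_tool_pos(),manip.current_tcp_rot(),manip.current_finger_gap(),manip.grip_depth)
E
```

```text
pics
scene {'vfov': 47.504523189460116, 'cx': 320.3405516459075, 'cy': 202.85534606476895, 'dist_coeffs': array([-0.11227565,  0.        ,  0.        ,  0.        ,  0.        ]), 'eye': array([ 0.05154843, -0.44010261,  0.80111337]), 'attitude': array([ 0.83974907, -0.40601509,  0.15094532, -0.32739694])}
top {'vfov': 50.250228914113166, 'cx': 322.9354066741159, 'cy': 201.24915315877595, 'dist_coeffs': array([0.01541171, 0.        , 0.        , 0.        , 0.        ]), 'eye': array([ 0.46815207, -0.01267475,  1.13777547]), 'attitude': array([ 0.71342949, -0.70028135,  0.02266054, -0.01053053])}
0.1 [0.14415026 0.63316826 0.22577258] [ 7.81615598e-01  6.23759790e-01 -7.02228326e-04  5.37806155e-04] 0.0918067116626681 0.0188
```

View pics/scene0.png

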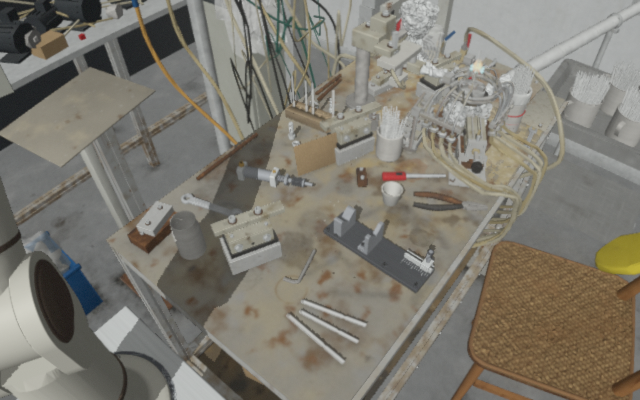

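View pics/top0.png

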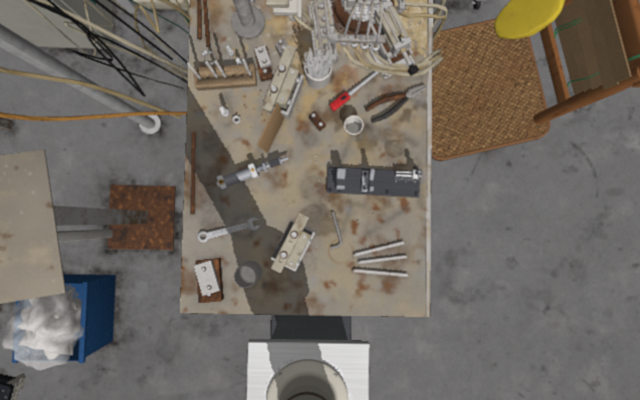

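The top view shows the cylinder at about (217–287, 152–186) with its rod to the upper right. The cradle is at about (327–420, 163–196) with its index at the right, near (405, 175). I'll enlarge both areas.

```bash
cat > h.py <<'E'
import numpy as np, cv2
from scipy.spatial.transform import Rotation as R
from bench import manip, effector, viewer
def cam(n):
    c=viewer.get_calibration(n); f=200/np.tan(np.radians(c['vfov'])/2)
    K=np.array([[f,0,c['cx']],[0,f,c['cy']],[0,0,1]]); return K,c['dist_coeffs'],np.array(c['eye']),R.from_quat(c['attitude']).as_matrix()
def ray(n,px):
    K,d,e,A=cam(n); u=cv2.undistortPoints(np.array(px,float).reshape(-1,1,2),K,d).reshape(-1,2)
    r=np.c_[u,np.ones(len(u))]@A.T; return e,r/np.linalg.norm(r,axis=1)[:,None]
def plane(n,px,z):
    e,r=ray(n,px); return e+r*((z-e[2])/r[:,2])[:,None]
def proj(n,P):
    K,d,e,A=cam(n); rv=cv2.Rodrigues(A.T)[0]; return cv2.projectPoints(np.array(P,float).reshape(-1,1,3),rv,-A.T@e,K,d)[0].reshape(-1,2)
def tri(pa,pb):
    e1,r1=ray('top',pa);e2,r2=ray('scene',pb);out=[]
    for a,b in zip(r1,r2):
        s=np.linalg.lstsq(np.c_[a,-b],e2-e1,rcond=None)[0]; p,q=e1+s[0]*a,e2+s[1]*b; out.append([*(p+q)/2,np.linalg.norm(p-q)])
    return np.array(out)
def crop(src,x0,y0,w,h,s,out):
    im=cv2.imread(src)[y0:y0+h,x0:x0+w]; im=cv2.resize(im,None,fx=s,fy=s,interpolation=cv2.INTER_CUBIC)
    for k in range(0,w,10): cv2.putText(im,str(x0+k),(k*s,8),0,.3,(0,0,255),1); cv2.line(im,(k*s,10),(k*s,14),(0,0,255),1)
    for k in range(0,h,10): cv2.putText(im,str(y0+k),(0,k*s+4),0,.3,(0,0,255),1)
    cv2.imwrite(out,im)
E
python3 - <<'E'
from h import *
crop('pics/top0.png',205,140,95,60,8,'pics/tc.png')
crop('pics/top0.png',320,145,110,60,7,'pics/tr.png')
crop('pics/scene0.png',225,150,100,50,8,'pics/sc.png')
crop('pics/scene0.png',315,195,130,100,6,'pics/sr.png')
E
```

```text
(no output)
```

View pics/tc.png

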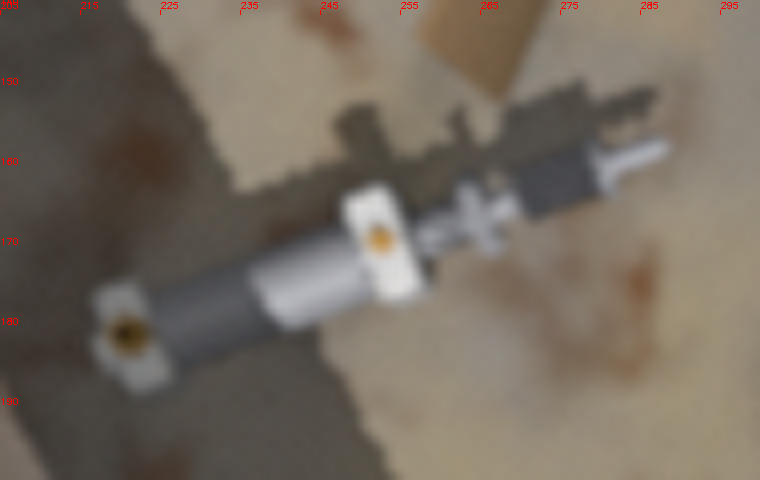

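View pics/tr.png

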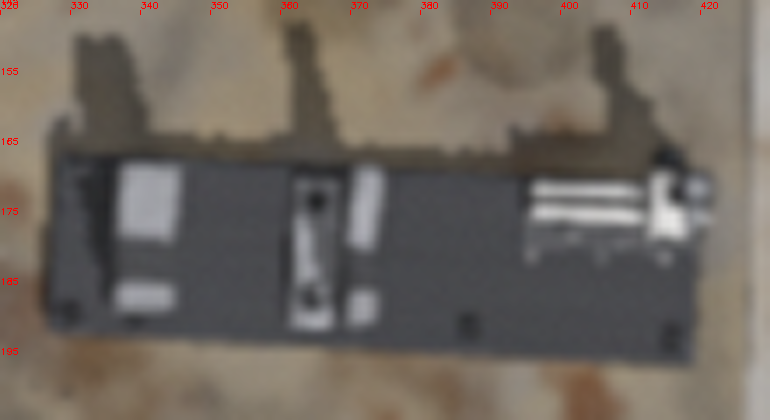

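View pics/sc.png

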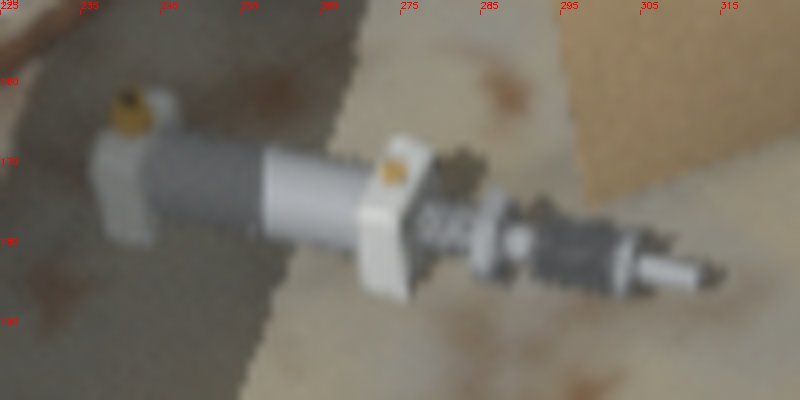

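View pics/sr.png

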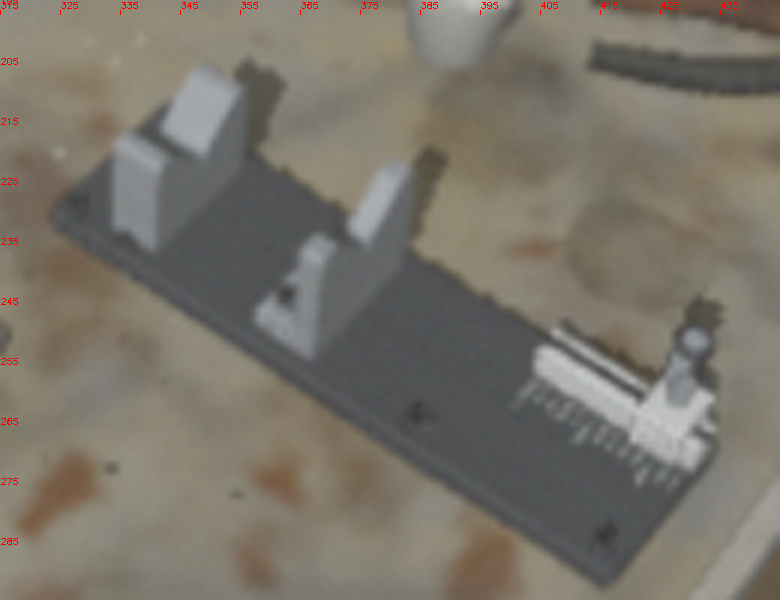

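```bash
python3 - <<'E'
from h import *
np.set_printoptions(precision=4,suppress=True)
# base corners, z=12mm in top
tl,bl,br,tr=[320+52/7,145+155/7],[320+47/7,145+322/7],[320+692/7,145+365/7],[320+697/7,145+183/7]
P=plane('top',[tl,bl,br,tr],.012);print(P)
for i,j in((0,1),(1,2),(2,3),(3,0)): print(np.linalg.norm(P[i]-P[j]))
# scene base: left corner, bottom corner, right corner bottom
print(plane('scene',[[315+55/6,195+213/6],[315+608/6,195+578/6],[315+715/6,195+445/6]],.012))
# cylinder: caps port centres
rp=[205+128/8,140+333/8];fp=[205+379/8,140+239/8];st=[205+667/8,140+146/8]
print('cyl top',plane('top',[rp],.047),plane('top',[fp],.040),plane('top',[st],.018))
srp=[225+128/8,150+100/8];sfp=[225+393/8,150+170/8];sst=[225+705/8,150+275/8]
print(tri([rp,fp,st],[srp,sfp,sst]))
for n in('top','scene'):
    im=cv2.imread(f'pics/{n}0.png');print(n,[im[int(y),int(x)] for x,y in ([(345,190),(390,190)] if n=='top' else [(400,250),(390,245)])])
E
```

```text
[[ 0.612  -0.0418  0.012 ]
 [ 0.5486 -0.041   0.012 ]
 [ 0.537  -0.2858  0.012 ]
 [ 0.6063 -0.2871  0.012 ]]
0.06346823798489602
0.24501501459184716
0.06932243832025
0.24539732249506901
[[ 0.5457 -0.0431  0.012 ]
 [ 0.5368 -0.2857  0.012 ]
 [ 0.6057 -0.2877  0.012 ]]
cyl top [[0.5648 0.2303 0.047 ]] [[0.5974 0.1523 0.04  ]] [[0.6327 0.0618 0.018 ]]
[[0.5641 0.2302 0.0494 0.0012]
 [0.5974 0.1522 0.0401 0.0001]
 [0.6326 0.0607 0.0236 0.0021]]
top [array([77, 74, 73], dtype=uint8), array([75, 72, 71], dtype=uint8)]
scene [array([85, 83, 82], dtype=uint8), array([84, 83, 82], dtype=uint8)]
```

```bash
python3 - <<'E'
from h import *
np.set_printoptions(precision=4,suppress=True)
im=cv2.imread('pics/top0.png').astype(float)
# warmth-insensitive grey, bottom edge of base
g=im.mean(2)
def edge(n,g,p0,p1,nrm,N=60,h=5):
    # subpixel half-level crossing along normal
    pts=[]
    for t in np.linspace(0,1,N):
        c=np.array(p0)+t*(np.array(p1)-p0); s=np.arange(-h,h+.01,.25)
        q=c+s[:,None]*np.array(nrm); v=cv2.remap(g.astype(np.float32),q[:,0].astype(np.float32)[None],q[:,1].astype(np.float32)[None],cv2.INTER_LINEAR)[0]
        lo,hi=v[:6].mean(),v[-6:].mean()
        if hi-lo<25: continue
        k=np.argmax(v>(lo+hi)/2); 
        if k: f=((lo+hi)/2-v[k-1])/(v[k]-v[k-1]); pts.append(c+(s[k-1]+f*.25)*np.array(nrm))
    return np.array(pts)
def fit(P,nm):
    d=cv2.fitLine(P[:,:2].astype(np.float32),cv2.DIST_HUBER,0,.0005,.0005).ravel(); r=(P[:,:2]-d[2:])@[-d[1],d[0]]
    print(nm,len(P),'dir deg',np.degrees(np.arctan2(d[1],d[0])),'pt',d[2:],'res',np.std(r)); return d
b=edge('top',g,(332,191.8),(414,196.2),(0,1)); fit(plane('top',b,.010),'near edge top')
r=edge('top',g,(419.2,184),(418.8,194),(1,0),30); fit(plane('top',r,.012),'end edge top')
l=edge('top',g,(327,172),(326.8,188),(-1,0),30); fit(plane('top',l,.012),'rear edge top')
gs=cv2.imread('pics/scene0.png').astype(float).mean(2)
nv=np.array([-.54,.84])
s=edge('scene',gs,(330,236.5),(410,290.5),nv,60,5); fit(plane('scene',s,.0),'near edge scene z0')
# vee tops
m=(im.min(2)>125)
sub=m[160:200,330:380].astype(np.uint8); c,_=cv2.findContours(sub,cv2.RETR_EXTERNAL,cv2.CHAIN_APPROX_NONE)
for k in c:
    if cv2.contourArea(k)>6: print(cv2.boundingRect(k)+np.array([330,160,0,0]),cv2.minAreaRect(k))
E
```

```text
near edge top 37 dir deg 88.09035 pt [ 0.5406 -0.1801] res 0.0008040335548431032
end edge top 30 dir deg -5.9485517 pt [ 0.5537 -0.2857] res 0.0005911108058457264
rear edge top 23 dir deg -8.97987 pt [ 0.5824 -0.0376] res 0.0008266420750395265
near edge scene z0 45 dir deg 87.7948 pt [ 0.5428 -0.1724] res 0.00046796192299139704
[370 187   4   4] ((41.5, 28.5), (3.0, 3.0), 90.0)
[337 186   8   3] ((10.5, 27.0), (2.0, 7.0), 90.0)
[362 177   3   8] ((33.0, 20.5), (7.0, 2.0), 90.0)
[370 169   4  11] ((41.5, 14.0), (3.0, 10.0), 0.0)
[337 169   8  10] ((10.5, 13.5), (9.0, 7.0), 90.0)
```

```bash
cat >> h.py <<'E'
PHI=np.radians(-2.05)
def cr(p,uo=.5826,vo=-.0687):
    u=np.array([np.cos(PHI),np.sin(PHI)]);v=np.array([-u[1],u[0]]); p=np.atleast_2d(p)
    return np.c_[(uo+p[:,0])[:,None]*u+(vo+p[:,1])[:,None]*v,p[:,2]]
E
python3 - <<'E'
from h import *
np.set_printoptions(precision=4,suppress=True)
B=[(sx*.026,y,.06) for y in(.027,.007) for sx in(-1,1)]; F=[(sx*.028,y,.068) for y in(-.0565,-.0655) for sx in(-1,1)]
C=[(-.035,.051,.012),(-.035,-.196,.012),(.035,-.196,.012),(.035,.051,.012)]
M=[(sx*.0185,.007,.06) for sx in(-1,1)]+[(0,.007,.0415)]
ax=[(0,.017,.062),(0,-.061,.062),(0,-.14,.062),(.009,-.167,.062),(.009,-.187,.062)]
for n in('top','scene'):
    im=cv2.imread(f'pics/{n}0.png'); s=6; x0,y0,w,h=(320,145,110,60) if n=='top' else (315,195,130,100)
    o=cv2.resize(im[y0:y0+h,x0:x0+w],None,fx=s,fy=s,interpolation=cv2.INTER_CUBIC)
    for S,c in((B,(0,0,255)),(F,(0,255,0)),(C,(255,0,0)),(M,(255,0,255)),(ax,(0,255,255))):
        for q in proj(n,cr(S)): cv2.circle(o,tuple(np.round((q-[x0,y0]+.5)*s).astype(int)),2,c,-1)
    cv2.imwrite(f'pics/ov_{n}.png',o)
print(cr(ax))
E
```

```text
[[ 0.5804 -0.0725  0.062 ]
 [ 0.5776 -0.1505  0.062 ]
 [ 0.5748 -0.2294  0.062 ]
 [ 0.5828 -0.2567  0.062 ]
 [ 0.5821 -0.2767  0.062 ]]
```

View pics/ov_top.png

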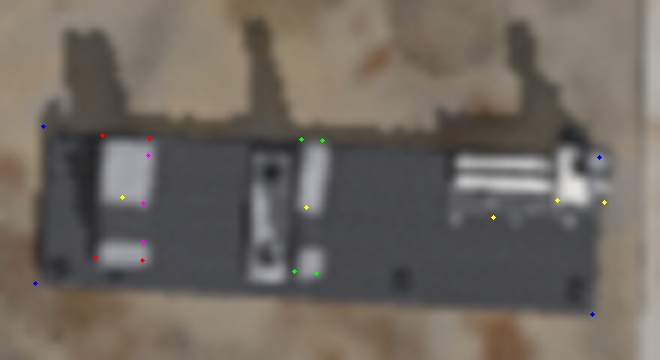

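View pics/ov_scene.png

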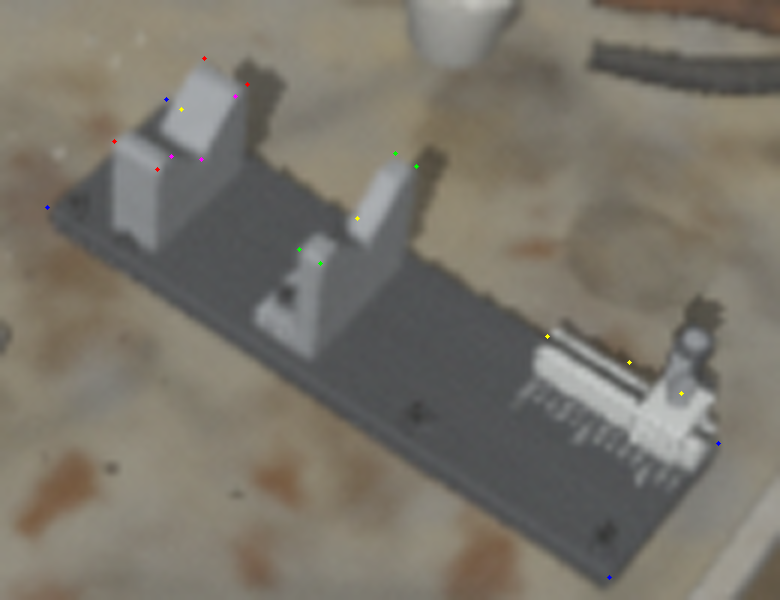

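```bash
sed -i 's/uo=.5826,vo=-.0687/uo=.581,vo=-.070/' h.py; python3 - <<'E'
from h import *
crop('pics/top0.png',395,160,35,30,20,'pics/ti.png')
crop('pics/scene0.png',400,240,40,36,18,'pics/si.png')
E
```

```text
(no output)
```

View pics/ti.png

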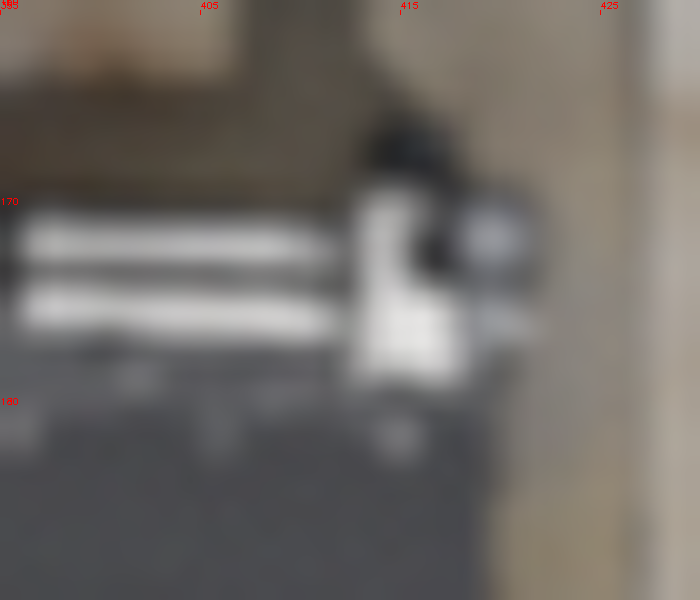

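View pics/si.png

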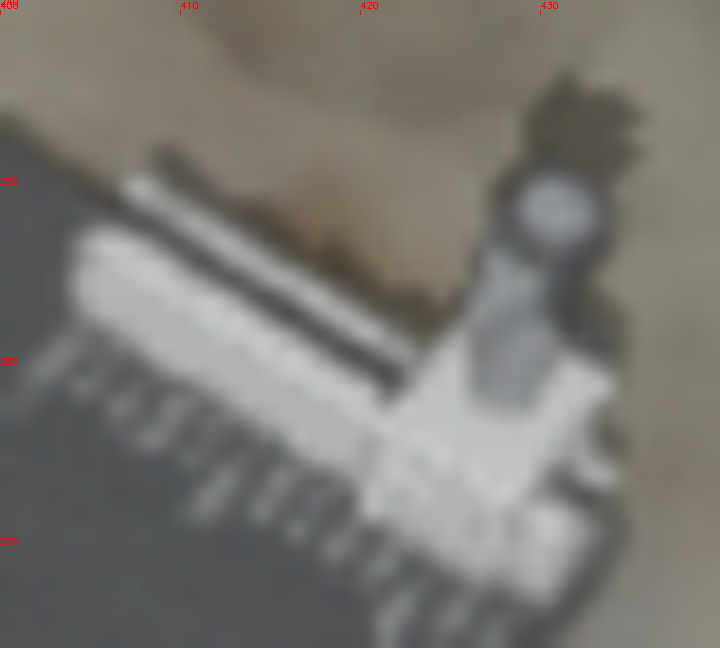

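```bash
python3 - <<'E'
from h import *
np.set_printoptions(precision=4,suppress=True)
def inv(P):
    o=cr([0,0,0])[0]; d=np.array(P)[:,:2]-o[:2]; u=np.array([np.cos(PHI),np.sin(PHI)]);v=np.array([-u[1],u[0]]); return np.c_[d@u,d@v]
P=tri([[419,171.4]],[[430.5,251.3]]);print(P,inv(P))
for n,q in(('top',[419,171.4]),('scene',[430.5,251.3])):
    Q=plane(n,[q],.068);print(n,Q,inv(Q))
Q=plane('top',[[419.7,175.8],[417.5,178],[412.7,178]],.062);print('blade',Q,inv(Q))
Q=plane('top',[[417.9,178],[412.7,178]],.022);print('saddle ends',inv(Q))
for y in(-.17,-.175,-.18,-.185): print(y,proj('top',cr([.024,y,.068])),proj('scene',cr([.024,y,.068])))
E
```

```text
[[ 0.5986 -0.2717  0.0692  0.    ]] [[ 0.0269 -0.1802]]
top [[ 0.5987 -0.272   0.068 ]] [[ 0.0271 -0.1804]]
scene [[ 0.5995 -0.2715  0.068 ]] [[ 0.0278 -0.1799]]
blade [[ 0.5883 -0.2753  0.062 ]
 [ 0.5825 -0.2698  0.062 ]
 [ 0.5823 -0.2576  0.062 ]] [[ 0.0167 -0.1841]
 [ 0.0108 -0.1788]
 [ 0.0101 -0.1666]]
saddle ends [[ 0.0155 -0.1892]
 [ 0.0147 -0.1755]]
-0.17 [[414.8343 172.3787]] [[425.2972 249.9263]]
-0.175 [[416.8059 172.4881]] [[427.4234 251.2223]]
-0.18 [[418.7774 172.5974]] [[429.5579 252.5235]]
-0.185 [[420.7488 172.7067]] [[431.7007 253.83  ]]
```

The measurements agree. The ports are 84.5 mm apart (86 expected) and the rear port to the stud is 182 mm (183 expected). The index post top triangulates to z = 69 mm (68 expected). Next I check reach, then pick.

```bash
sed -i 's/uo=.581,vo/uo=.582,vo/' h.py; cat >> h.py <<'E'
def q_(deg): a=np.radians(deg)/2; return [np.cos(a),np.sin(a),0,0]
def st(m=''): print(m,'t',round(manip.current_clock(),2),'p',np.round(manip.current_tool_pos(),4),'F',np.round(manip.current_force(),1),'gap',round(manip.current_finger_gap(),4))
E
python3 - <<'E'
from h import *
for p,a in(((.586,.1782,.17),22),((.586,.1782,.004),22),((.579,-.084,.13),-2.05),((.579,-.084,.048),-2.05),((.577,-.17,.045),-2.05),((.575,-.21,.045),-2.05)):
    for k in(0,180): print(p,a+k,np.round(manip.solve_ik(p,q_(a+k)),2) if manip.solve_ik(p,q_(a+k)) is not None else None)
manip.move_pose((.586,.1782,.16),q_(22)); st()
cv2.imwrite('pics/t1.png',viewer.get_image('top')[:,:,::-1])
cv2.imwrite('pics/s1.png',viewer.get_image('scene')[:,:,::-1])
E
```

```text
(0.586, 0.1782, 0.17) 22 [-0.3   0.46 -0.05  1.71  0.03  0.97  0.02]
(0.586, 0.1782, 0.17) 202 [-1.17  0.92  1.35  1.74 -0.94  1.3  -2.35]
(0.586, 0.1782, 0.004) 22 [-0.3   0.69 -0.06  1.79  0.06  0.67 -0.  ]
(0.586, 0.1782, 0.004) 202 [-1.15  1.29  1.35  1.81 -1.34  1.29 -2.16]
(0.579, -0.084, 0.13) -2.05 [-0.09  0.47  0.24  1.82 -0.14  0.87  0.18]
(0.579, -0.084, 0.13) 177.95 [-0.76  0.96  1.35  1.84 -1.01  1.24 -2.26]
(0.579, -0.084, 0.048) -2.05 [-0.05  0.59  0.2   1.86 -0.17  0.71  0.2 ]
(0.579, -0.084, 0.048) 177.95 [-0.75  1.16  1.35  1.88 -1.23  1.25 -2.15]
(0.577, -0.17, 0.045) -2.05 [-0.08  0.65  0.42  1.82 -0.37  0.75  0.51]
(0.577, -0.17, 0.045) 177.95 [-0.58  1.18  1.35  1.84 -1.24  1.27 -2.02]
(0.575, -0.21, 0.045) -2.05 [-0.07  0.68  0.51  1.8  -0.45  0.78  0.64]
(0.575, -0.21, 0.045) 177.95 [-0.51  1.19  1.35  1.81 -1.24  1.28 -1.97]
 t 2.38 p [0.5855 0.1802 0.1601] F [0.9 0.1 0.1] gap 0.0917
```

View pics/s1.png

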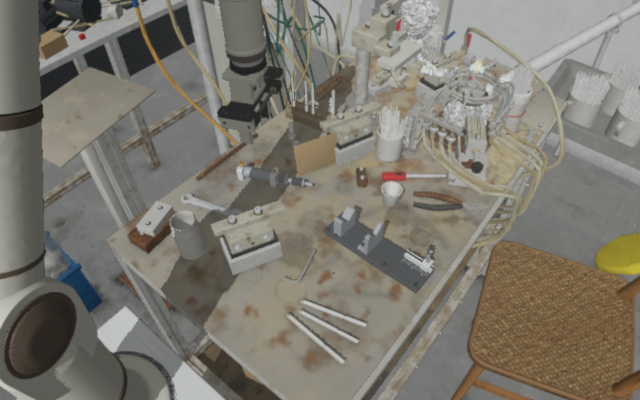

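The scene view shows the gripper hovering at about (250, 110), above the cylinder at (240–310, 165–187), with nothing disturbed. I'll descend, with one check of the projection.

```bash
python3 - <<'E'
from h import *
st(); print(proj('scene',[manip.current_tool_pos()]))
manip.servo_line((.586,.1782,.05),q_(22),.12); st()
manip.servo_line((.586,.1782,.0045),q_(22),.06); manip.sleep(.2); st('down')
effector.close(35); manip.sleep(.2); st('closed')
cv2.imwrite('pics/t2.png',viewer.get_image('top')[:,:,::-1])
cv2.imwrite('pics/s2.png',viewer.get_image('scene')[:,:,::-1])
crop('pics/s2.png',205,120,120,75,6,'pics/s2c.png')
crop('pics/t2.png',205,130,100,75,7,'pics/t2c.png')
E
```

```text
t 2.48 p [0.5856 0.1798 0.1601] F [0.6 0.6 0.2] gap 0.0921
[[257.00738774 130.37474444]]
 t 3.54 p [0.5867 0.1785 0.0508] F [ 1.1  0.9 -0.2] gap 0.0923
down t 4.65 p [0.5864 0.1783 0.005 ] F [ 0.4  0.2 -0.2] gap 0.0917
closed t 5.88 p [0.5863 0.1783 0.0046] F [ 1.4  0.3 -1.6] gap 0.0271
```

View pics/s2c.png

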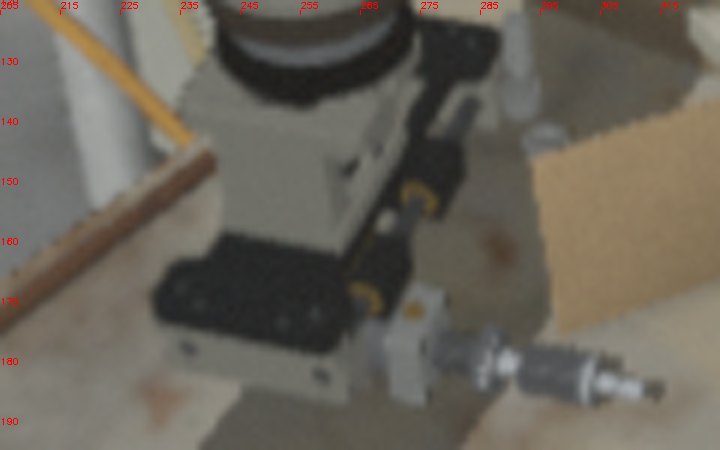

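View pics/t2c.png

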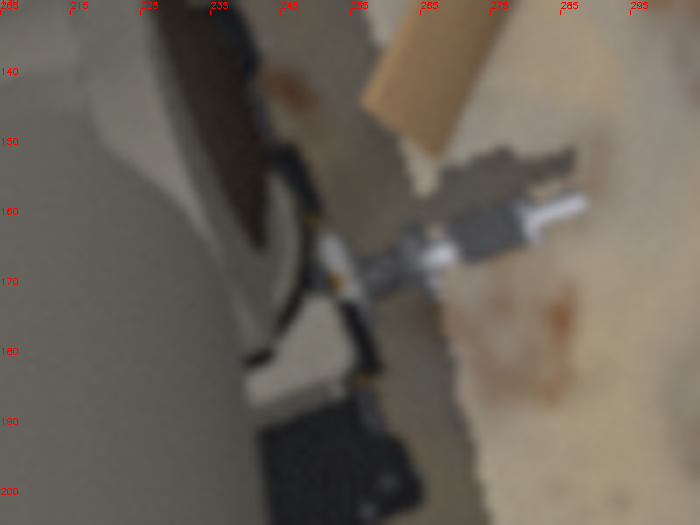

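Both views show the jaws closed on the barrel with the front cap clear. The stud tip is at about (288, 159) in the top view, which puts it 126 mm from the TCP as it should be. I'll lift and carry the cylinder above the cradle.

```bash
python3 - <<'E'
from h import *
p=manip.current_tool_pos()
manip.servo_line((.586,.178,.06),q_(22),.08); manip.sleep(.2); st('lift')
manip.servo_line((.586,.178,.14),q_(22),.15)
t=cr([0,-.014,0])[0]; print(t)
manip.servo_line((t[0],t[1],.13),q_(-2.05),.15); manip.sleep(.2); st('above')
manip.servo_line((t[0],t[1],.085),q_(-2.05),.08); manip.sleep(.3); st('hover'); print(R.from_quat(manip.current_tcp_rot()).as_matrix().round(4))
for n,b in(('top',(320,140,110,65,7)),('scene',(315,180,130,100,6))):
    cv2.imwrite(f'pics/{n}3.png',viewer.get_image(n)[:,:,::-1]); crop(f'pics/{n}3.png',*b,f'pics/{n}3c.png')
E
```

```text
lift t 7.02 p [0.5855 0.1778 0.0593] F [ 0.7 -0.3 -3.8] gap 0.0269
[ 0.5786227  -0.10476532  0.        ]
above t 9.93 p [ 0.5787 -0.1042  0.13  ] F [ 0.   0.  -3.4] gap 0.0273
hover t 10.94 p [ 0.579  -0.1048  0.0855] F [-0.8  0.1 -3.9] gap 0.0274
[[ 9.994e-01 -3.580e-02  1.000e-03]
 [-3.580e-02 -9.994e-01 -1.000e-04]
 [ 1.000e-03  1.000e-04 -1.000e+00]]
```

View pics/top3c.png

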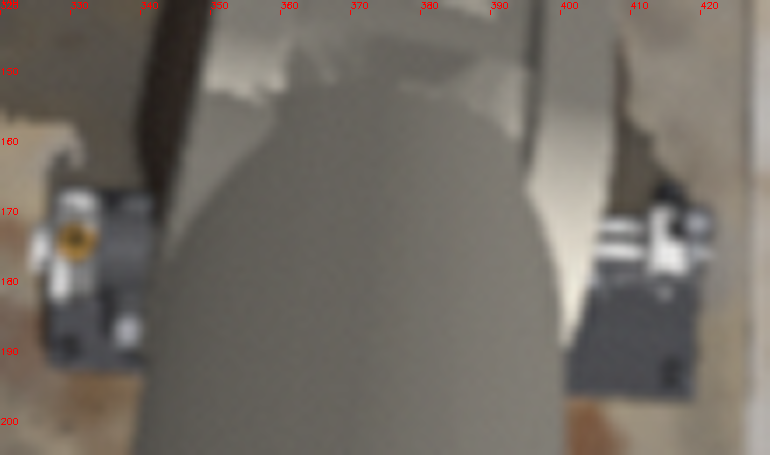

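View pics/scene3c.png

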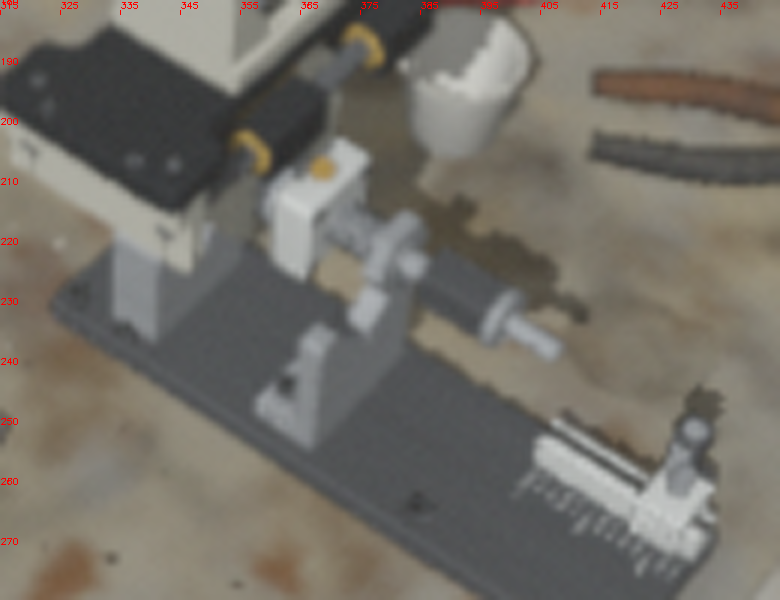

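```bash
cat >> h.py <<'E'
def inv(P):
    o=cr([0,0,0])[0]; d=np.atleast_2d(P)[:,:2]-o[:2]; u=np.array([np.cos(PHI),np.sin(PHI)]);v=np.array([-u[1],u[0]]); return np.c_[d@u,d@v]
E
python3 - <<'E'
from h import *
np.set_printoptions(precision=4,suppress=True)
z=.0855-.0045+.018
print('stud',inv(plane('scene',[[407.8,237.6]],z)),'fport',inv(plane('scene',[[368.2,207.5]],z+.0205)))
print('rear port top',inv(plane('top',[[330.3,173.7]],z+.029)))
# front plate upper corner far side, in scene
print('plate far corners', inv(plane('scene',[[315+390/6-.5,195+160/6-.5],[315+412/6-.5,195+168/6-.5]],.068)),'near',inv(plane('scene',[[315+303/6-.5,195+251/6-.5],[315+325/6-.5,195+263/6-.5]],.068)))
print('rear blk far', inv(plane('scene',[[315+203/6-.5,195+66/6-.5],[315+246/6-.5,195+92/6-.5]],.06)))
print('block top view',inv(plane('top',[[336.4,189.2],[344.6,189.2],[336.4,168],[345.4,168]],.06)),'plate top',inv(plane('top',[[369.5,191],[373.7,191],[370.2,168.5],[374.8,168.5]],.068)))
E
```

```text
stud [[ 0.0037 -0.1359]] fport [[ 0.0015 -0.0393]]
rear port top [[0.0009 0.0449]]
plate far corners [[ 0.0249 -0.0557]
 [ 0.0269 -0.0637]] near [[-0.027  -0.0567]
 [-0.0263 -0.0655]]
rear blk far [[0.0233 0.0262]
 [0.0234 0.0065]]
block top view [[-0.0299  0.0254]
 [-0.0287  0.0047]
 [ 0.024   0.0283]
 [ 0.0253  0.0054]] plate top [[-0.0304 -0.0577]
 [-0.0298 -0.0683]
 [ 0.0265 -0.0567]
 [ 0.0272 -0.0683]]
```

The scene view shows the neck above the front plate, with the port at (368, 207) and the stud tip at (408, 238). Both views put the cylinder about 3 mm rearward and 2 mm to +x relative to the rests. I'll correct for that and lower it in steps, watching the force.

```bash
python3 - <<'E'
from h import *
t=cr([-.002,-.017,0])[0]; o=q_(-2.05)
manip.servo_line((t[0],t[1],.085),o,.05)
manip.servo_line((t[0],t[1],.057),o,.06); manip.sleep(.1);st('57')
f0=np.array(manip.current_force())
for z in np.arange(.055,.0465,-.001):
    manip.servo_line((t[0],t[1],z),o,.02); manip.sleep(.08); st(f'{z:.3f}')
    f=np.array(manip.current_force())-f0
    if np.linalg.norm(f)>5: break
for n,b in(('top',(320,140,110,65,7)),('scene',(315,180,130,100,6))):
    cv2.imwrite(f'pics/{n}4.png',viewer.get_image(n)[:,:,::-1]); crop(f'pics/{n}4.png',*b,f'pics/{n}4c.png')
E
```

```text
57 t 12.01 p [ 0.5769 -0.1078  0.0572] F [-0.1 -0.4 -4.3] gap 0.0273
0.055 t 12.34 p [ 0.5766 -0.1077  0.0551] F [-0.1 -1.1 -3.7] gap 0.027
0.054 t 12.68 p [ 0.5765 -0.1077  0.054 ] F [-0.8  0.1 -3.1] gap 0.0275
0.053 t 13.01 p [ 0.5765 -0.1077  0.0529] F [ 0.3 -0.5 -3.9] gap 0.027
0.052 t 13.34 p [ 0.5765 -0.1077  0.052 ] F [ 0.7  0.5 -4. ] gap 0.0268
0.051 t 13.68 p [ 0.5765 -0.1077  0.051 ] F [-0.4  0.4 -3.7] gap 0.0269
0.050 t 14.01 p [ 0.5765 -0.1077  0.05  ] F [ 0.4  0.2 -3.3] gap 0.0272
0.049 t 14.34 p [ 0.5767 -0.1077  0.0491] F [ 0.5  0.1 -3.7] gap 0.0273
0.048 t 14.68 p [ 0.5772 -0.1078  0.0484] F [ 1.8  0.4 -1. ] gap 0.0274
0.047 t 15.01 p [ 0.5775 -0.1078  0.048 ] F [0.2 1.1 5.4] gap 0.0275
```

View pics/scene4c.png

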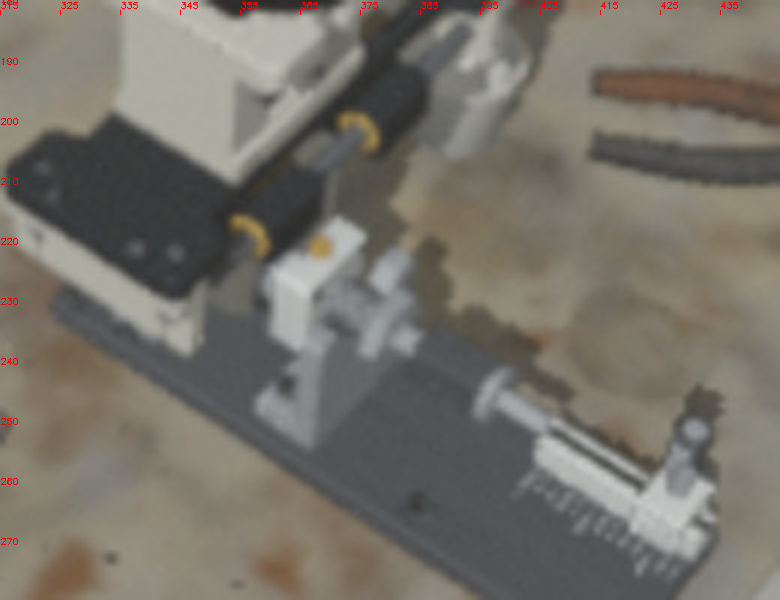

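The contact force rises at TCP z = 48.4 mm, where 48.5 means seated. The scene view shows the front plate standing in the neck between the cap and the nut. I'll release, retreat and check.

```bash
python3 - <<'E'
from h import *
o=q_(-2.05); p=np.array(manip.current_tool_pos())
manip.servo_line((.5776,-.1078,.0483),o,.02); st()
effector.open_jaws(); manip.sleep(.1); st('open')
manip.servo_line((.5776,-.1078,.14),o,.15); 
manip.servo_line((.50,.10,.20),o,.3); st('away')
for n,b in(('top',(320,140,110,65,7)),('scene',(315,180,130,100,6))):
    cv2.imwrite(f'pics/{n}5.png',viewer.get_image(n)[:,:,::-1]); crop(f'pics/{n}5.png',*b,f'pics/{n}5c.png')
E
```

```text
t 15.36 p [ 0.5774 -0.1077  0.0481] F [ 1.  -0.1 -0.1] gap 0.0272
open t 16.58 p [ 0.5776 -0.1078  0.0483] F [-0.1  0.8  0.3] gap 0.092
away t 18.26 p [0.5    0.0984 0.1993] F [ 0.  -0.4  0.3] gap 0.0918
```

View pics/scene5c.png

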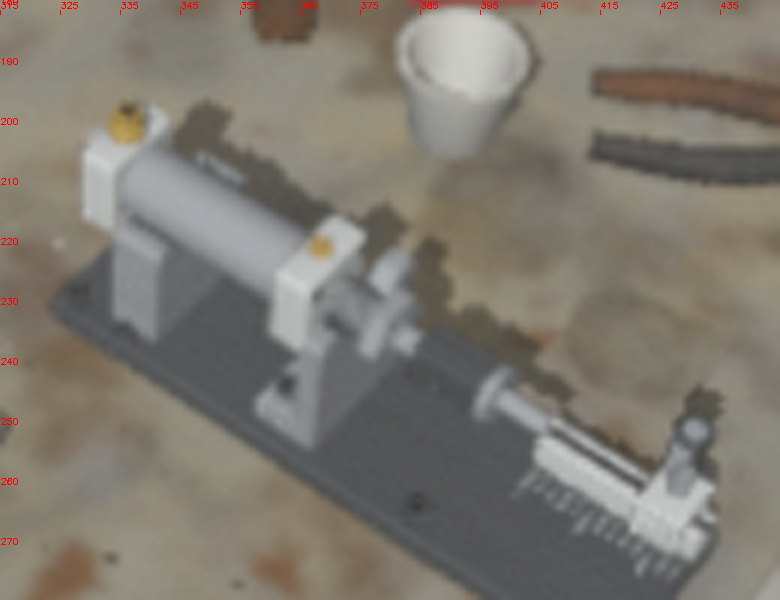

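View pics/top5c.png

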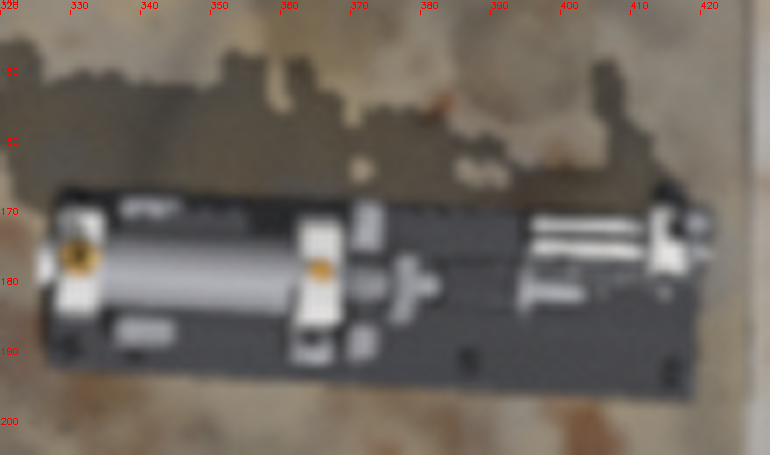

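```bash
python3 - <<'E'
from h import *
np.set_printoptions(precision=4,suppress=True)
im=cv2.imread('pics/top5.png').astype(int); g=im.mean(2)
print(g[179:184,395:410].round().astype(int))
print(g[168:181,410:425].round().astype(int))
T=plane('top',[[403,181.4]],.062); print('stud',T,inv(T))
print('release TCP',inv([[.5776,-.1078,0]]))
Pp=plane('top',[[419,171.4]],.068);print('post',inv(Pp),Pp)
# cap ports/ nut
print('ports',inv(plane('top',[[320+80/7-.5,140+257/7-.5]],.091)),inv(plane('top',[[320+320/7-.5,140+270/7-.5]],.084)))
print('sc ports',inv(plane('scene',[[315+127/6-.5,180+125/6-.5]],.088)),inv(plane('scene',[[315+320/6-.5,180+247/6-.5]],.084)), 'stud sc',inv(plane('scene',[[405.4,251]],.062)))
crop('pics/top5.png',390,165,35,22,20,'pics/t5i.png')
E
```

```text
[[129 113  96  95  96  99 108 104  91  88  92  92  93 102 101]
 [149 141 134 130 128 124 122 112  94  86  90  93  92  96  92]
 [166 166 164 166 167 163 160 146 113  85  91  90  80  79  76]
 [161 149 147 153 157 158 158 146 114  83  83  85  75  72  72]
 [130 102  91  94  96  97  99  96  83  73  75  74  73  74  74]]
[[ 74  72  67  57  52  50  48  56  84 105 112 118 126 130 133]
 [ 72  70  74  93 103  93  70  58  75  91  98 109 123 132 133]
 [ 73  70  89 137 156 131  91  74  98 112 107 104 119 130 133]
 [112  94 104 159 172 129  82  81 122 145 133 115 119 131 134]
 [151 126 114 164 172 115  58  72 120 141 132 114 116 130 134]
 [123 108 108 165 180 132  78  72  97 113 105 100 116 129 134]
 [116  99 107 170 198 177 147 122 109 114 107 108 121 131 132]
 [177 147 136 180 214 217 207 172 138 143 140 128 128 130 132]
 [180 156 147 186 216 225 219 184 147 147 151 143 132 131 132]
 [113 110 135 182 206 214 216 188 144 123 117 124 128 130 132]
 [ 95  96 128 159 168 176 188 170 126 102 101 118 125 129 130]
 [100  96 109 113 105 108 120 118 102  94 105 120 125 128 130]
 [ 89  88  92  94  97  94  86  85  88  94 108 121 124 127 129]]
stud [[ 0.5732 -0.233   0.062 ]] [[-0.0009 -0.1423]]
release TCP [[-0.0009 -0.0171]]
post [[ 0.0261 -0.1804]] [[ 0.5987 -0.272   0.068 ]]
ports [[-0.001  0.042]] [[-0.0001 -0.0435]]
sc ports [[-0.0028  0.0411]] [[-0.0012 -0.0433]] stud sc [[-0.0007 -0.1389]]
```

View pics/t5i.png

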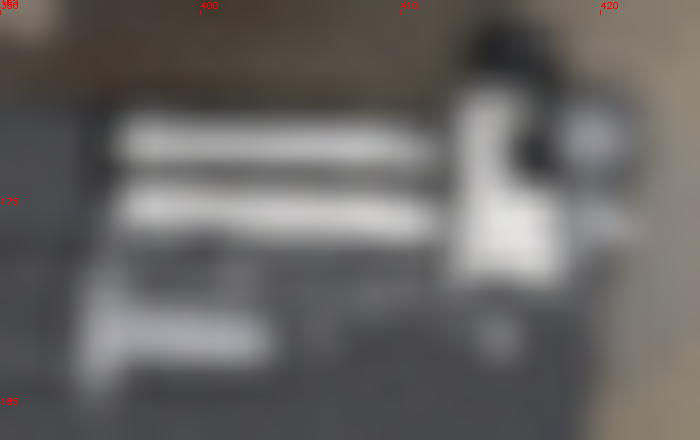

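```bash
python3 - <<'E'
from h import *
np.set_printoptions(precision=2,suppress=True)
for n in('top','scene'):
  for y in(-.176,-.18,-.184):
    print(n,y,'posttop',proj(n,cr([.0255,y,.068])),'postbase z20',proj(n,cr([.0255,y,.02])),'bladeroot',proj(n,cr([.0255,y,.0645])),'tip',proj(n,cr([.0095,y,.062])))
crop('pics/scene5.png',415,240,25,35,16,'pics/s5i.png')
E
```

```text
top -0.176 posttop [[417.24 171.53]] postbase z20 [[412.9  173.64]] bladeroot [[416.91 171.69]] tip [[416.4  178.06]]
top -0.18 posttop [[418.82 171.61]] postbase z20 [[414.41 173.73]] bladeroot [[418.49 171.77]] tip [[417.97 178.15]]
top -0.184 posttop [[420.4 171.7]] postbase z20 [[415.92 173.81]] bladeroot [[420.06 171.86]] tip [[419.54 178.24]]
scene -0.176 posttop [[428.51 250.7 ]] postbase z20 [[424.65 264.42]] bladeroot [[428.22 251.74]] tip [[423.75 257.49]]
scene -0.18 posttop [[430.22 251.74]] postbase z20 [[426.29 265.44]] bladeroot [[429.92 252.78]] tip [[425.46 258.55]]
scene -0.184 posttop [[431.93 252.78]] postbase z20 [[427.92 266.46]] bladeroot [[431.63 253.82]] tip [[427.17 259.61]]
```

View pics/s5i.png

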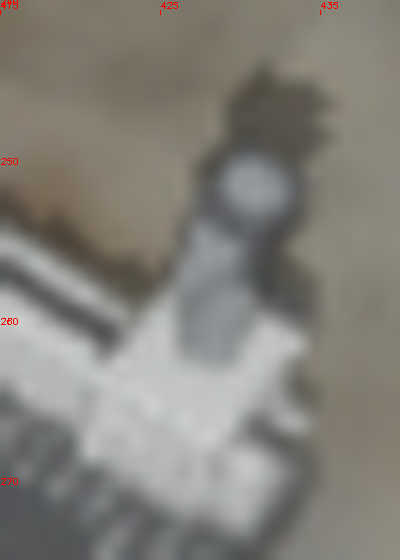

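The cylinder lies level in both rests, with the ports about 1 mm from nominal in both views. The stud tip is at (403, 181.4) in the top view, i.e. y ≈ -141 mm. The index post is at -180 mm, so about 39 mm of pull is needed. Now I'll grip the coupling.

```bash
python3 - <<'E'
from h import *
o=q_(-2.05); t=cr([-.0009,-.103,0])[0]; print(t)
manip.servo_line((t[0],t[1],.14),o,.3)
manip.servo_line((t[0],t[1],.0445),o,.1); manip.sleep(.2); st('down')
effector.close(45); manip.sleep(.2); st('closed')
cv2.imwrite('pics/scene6.png',viewer.get_image('scene')[:,:,::-1]); crop('pics/scene6.png',315,180,130,100,6,'pics/scene6c.png')
E
```

```text
[ 0.5745396  -0.19367616  0.        ]
down t 20.85 p [ 0.5751 -0.1938  0.0452] F [-0.  -0.7 -0.6] gap 0.0915
closed t 22.22 p [ 0.5746 -0.1937  0.0445] F [ 0.8  0.4 -0.6] gap 0.0155
```

View pics/scene6c.png

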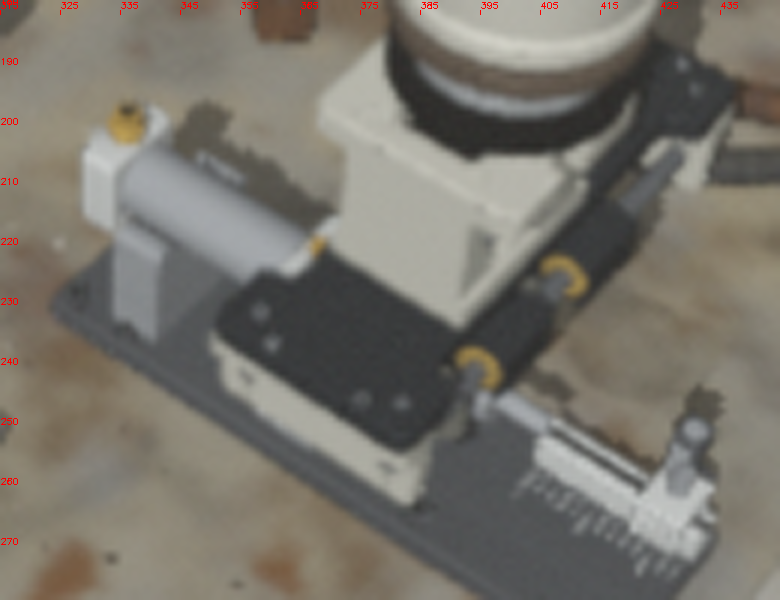

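The view shows the jaws on the coupling (gap 15.5 mm against 16 wide), the cylinder undisturbed and the stud still visible. Now I'll pull in stages.

```bash
python3 - <<'E'
from h import *
o=q_(-2.05)
for d in(.005,.012,.02,.03,.0393):
    t=cr([-.0009,-.103-d,0])[0]; manip.servo_line((t[0],t[1],.0445),o,.03); manip.sleep(.15); st(d)
for n in('top','scene'): cv2.imwrite(f'pics/{n}7.png',viewer.get_image(n)[:,:,::-1])
crop('pics/scene7.png',315,180,130,100,6,'pics/scene7c.png')
crop('pics/scene7.png',400,235,45,40,16,'pics/s7i.png')
crop('pics/top7.png',390,160,40,35,18,'pics/t7i.png')
E
```

```text
0.005 t 22.73 p [ 0.5745 -0.1985  0.0445] F [ 0.4  1.9 -0.4] gap 0.0153
0.012 t 23.27 p [ 0.5742 -0.2053  0.0445] F [ 0.6  5.6 -0.3] gap 0.0157
0.02 t 23.83 p [ 0.574  -0.213   0.0445] F [1.3 4.7 0.3] gap 0.0156
0.03 t 24.47 p [ 0.5736 -0.2223  0.0444] F [1.4 6.  0.1] gap 0.0156
0.0393 t 25.07 p [ 0.5734 -0.231   0.0443] F [ 1.1  7.6 -0.1] gap 0.0153
```

View pics/scene7c.png

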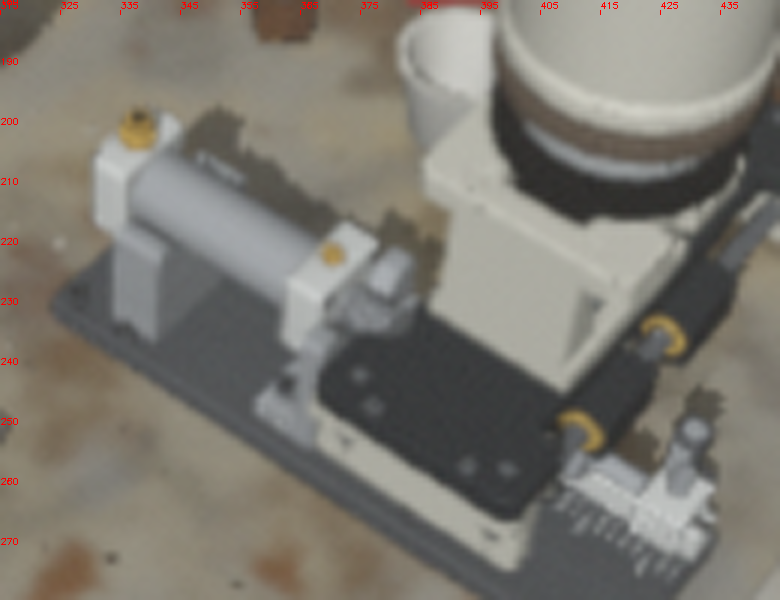

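View pics/s7i.png

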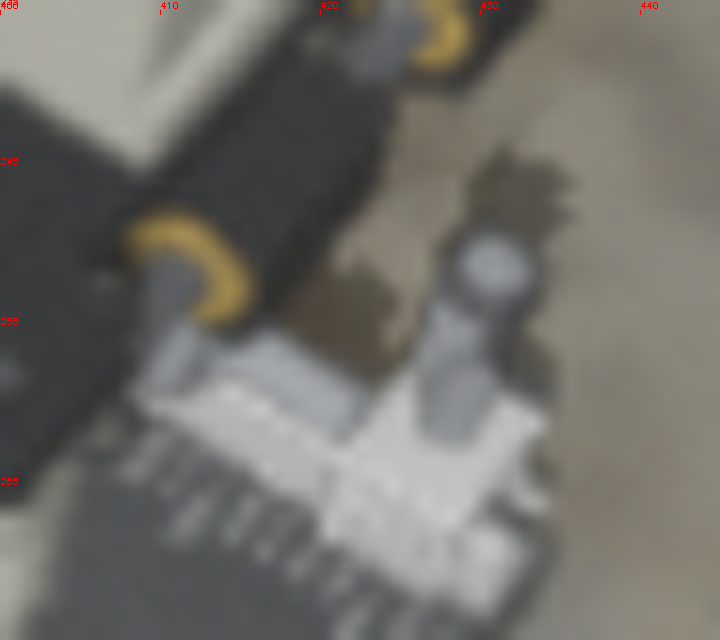

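View pics/t7i.png

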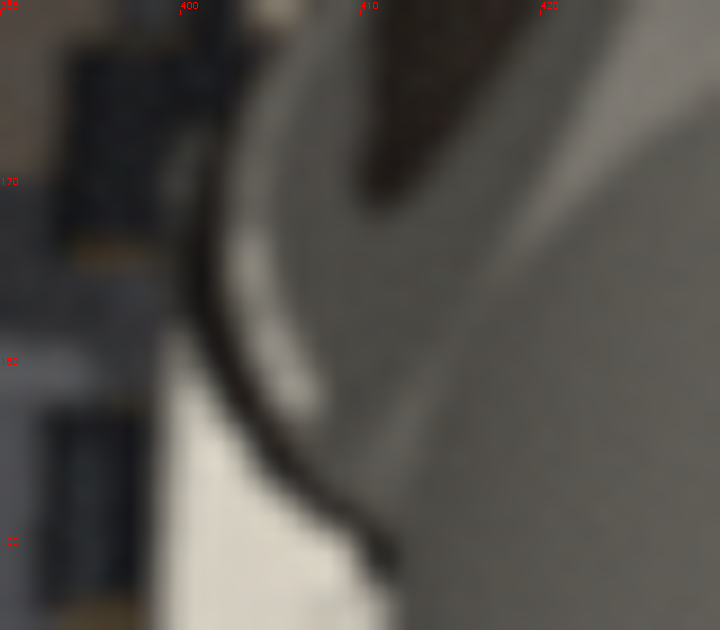

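```bash
python3 - <<'E'
from h import *
np.set_printoptions(precision=4,suppress=True)
for y in(-.172,-.176,-.18,-.184): print(y,proj('scene',cr([-.0009,y,.062])), proj('scene',cr([-.0009,y,.066])))
q=[[421.3,260.3]]
print('stud sc',inv(plane('scene',q,.062)),'TCP',inv([manip.current_tool_pos()]))
print('sc ports',inv(plane('scene',[[315+138/6-.5,180+130/6-.5]],.088)),inv(plane('scene',[[315+333/6-.5,180+254/6-.5]],.084)))
st()
g=cv2.imread('pics/scene7.png').mean(2)
print(g[254:266,408:430].round().astype(int))
a=cv2.imread('pics/scene7.png'); print((a[254:266,412:430,0].astype(int)-a[254:266,412:430,2]))
E
```

```text
-0.172 [[419.2354 259.7379]] [[419.5432 258.5659]]
-0.176 [[420.9415 260.8014]] [[421.2557 259.631 ]]
-0.18 [[422.6531 261.8682]] [[422.9737 260.6994]]
-0.184 [[424.3701 262.9385]] [[424.6972 261.7714]]
stud sc [[ 0.0006 -0.1759]] TCP [[-0.0008 -0.1403]]
sc ports [[-0.0022  0.0366]] [[-0.0009 -0.0486]]
 t 25.18 p [ 0.5734 -0.231   0.0443] F [1.6 7.4 0.1] gap 0.0154
[[ 64  86  94  96 107 112  97  70  56  59  64  68  69  74  75  79  91 119
  104 136 120 100]
 [ 67  86 104 126 108  83  70  65  86  82  74  71  71  73  73  80 112 115
  108 144 144 136]
 [ 76  94 125 143 123 111  95 114 143 137 105  79  73  74  74  78 105  96
  129 143 142 130]
 [ 72 111 141 135 118 134 151 161 166 160 149 121  95  81  76  77  84 103
  137 135 127 122]
 [ 83 126 142 124 117 146 153 160 165 168 166 157 139 110  88  82 107 146
  131 127 134 139]
 [109 129 132 127 151 171 190 175 162 161 167 167 162 149 125 116 158 171
  130 132 141 142]
 [ 88 139 156 167 176 179 182 187 193 165 160 167 167 160 135 153 182 182
  139 137 143 139]
 [ 71  99 119 148 168 177 179 180 178 187 178 168 163 152 146 181 187 185
  143 1
[... 585 characters left out ...]
-22 -12   2   5   6   5]
 [  5   5   6   7   7   8   5   2  -5 -11 -14 -15 -15  -6   4   5   6   6]
 [  4   3   3   5   7   6   6   6   4   1  -5 -12  -9  -1   3   5   5   6]
 [  1   0   1   0   4   7   7   6   7   5   4  -4  -1   1   3   5   7   5]
 [  2   1   0   1   2   3   6   7   6   6   5   1   1   1   3   6   6   6]
 [  2   0   1   1   1   2   1   4   5   5   2   0   1   0   3   5   7   4]
 [  3   1   2   1   1   1   1   1   2   3   0   1   1   2   2   3   4   3]
 [  2   3   2   1   2   1   1   1   1   1   1   1   0   1   0   1   2   1]
 [  4   4   3   2   1   1   1   1   1   1   1   1   1   1   1   1   2   1]
 [  2   3   4   3   1   2   0   1   2   1   1   0   1   2   1   1   1   1]]
```

The scene view shows the cylinder drawn forward, its cap against the plate (nominally 5.5 mm; measured about 6). It is still down in the rests, and the stud end is at about (421.8, 260.6), y ≈ -178 mm, 2–3 mm short of the index at ≈ -180.5. I'll pull the last 2.5 mm.

```bash
python3 - <<'E'
from h import *
o=q_(-2.05)
t=cr([-.0009,-.103-.0418,0])[0]; manip.servo_line((t[0],t[1],.0445),o,.02); manip.sleep(.4); st()
print('TCP',inv([manip.current_tool_pos()]),np.abs(manip.current_joint_velocities()).max())
cv2.imwrite('pics/scene8.png',viewer.get_image('scene')[:,:,::-1])
crop('pics/scene8.png',400,235,45,40,16,'pics/s8i.png')
crop('pics/scene8.png',315,180,130,100,6,'pics/scene8c.png')
E
```

```text
t 25.85 p [ 0.5733 -0.2332  0.0443] F [1.3 7.5 0.3] gap 0.0159
TCP [[-0.00072481 -0.14258971]] 0.0012956139359287552
```

View pics/s8i.png

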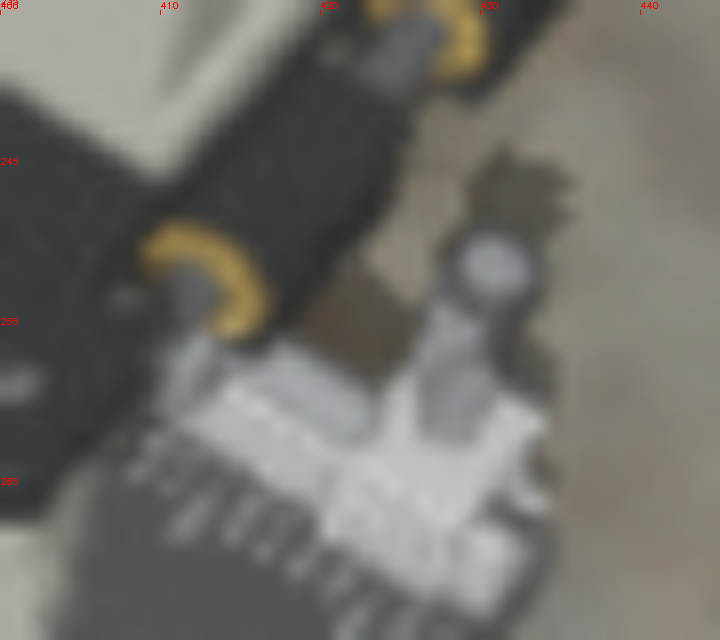

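View pics/scene8c.png

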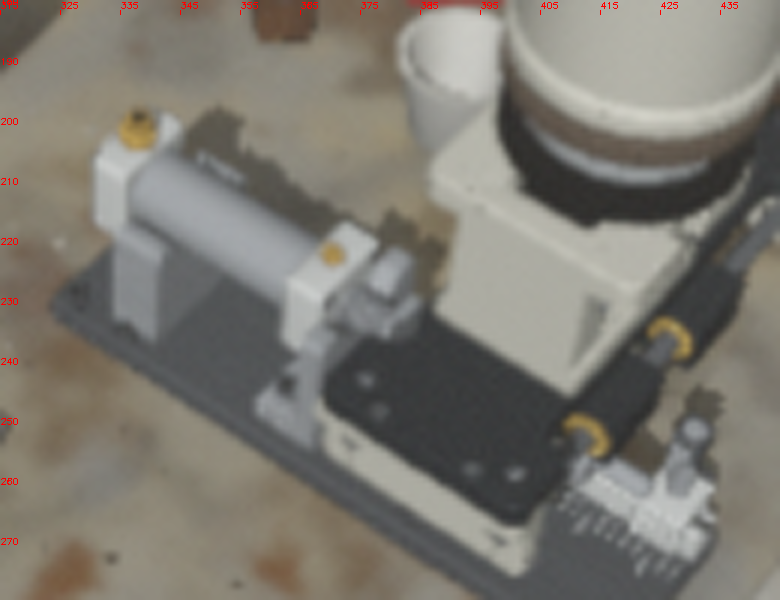

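```bash
python3 - <<'E'
from h import *
st('before'); manip.hand_in(); st('after')
E
```

```text
before t 25.9 p [ 0.5733 -0.2333  0.0443] F [ 1.6  7.2 -0. ] gap 0.015
the job is handed in; nothing more can be done
the job is handed in; nothing more can be done
```

I seated the cylinder in both V-rests and pulled the rod out to the index. The job was handed in at about 26 s with the gripper still holding the coupling. No verdict was reported, so what follows is from my own last checks.

- **Seating:** Contact came at a TCP height of 48.4 mm, where 48.5 mm means seated. After release, both ports were about 1 mm from nominal along the cradle and at most 3 mm across, and the front plate stood in the neck.
- **Pull:** The cylinder slid forward until its cap bore on the plate. That is nominally 5.5 mm and measured about 6 mm; the limit is 8.5 mm. In the last pictures it was still down in the rests.
- **Hold:** Just before hand-in the wrist read a steady pull of about 7.3 N, close to the expected spring force. The fingers were shut on the coupling with 45 N at a gap of 15–16 mm, and the arm was still.
- **Mark:** In cradle coordinates the stud end was at about -179.5 mm from the picture and -180.6 mm from the arm position. The index was at -180 to -182 mm. The remaining error is therefore about 1 mm, at most 2.5 mm if the extremes combine, against the 4 mm allowed.

**Disagreements:**
- Before the pull, the two cameras differed by about 3 mm on the stud's position, so I used the mean.
- The index blade itself was hardly resolved in the pictures, so its position comes mainly from its post.
- The arm sat about 2 mm short of its commanded position under the spring load, and I corrected the pull for that.

The arm never went near the wrench, hex key or cup. The crucible was the nearest of the four and looked unmoved in the last picture.

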